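# Clamp a wood block in a one-hand pump clamp and keep it held

## Task

Get the offcut block clamped for work: free the pump clamp's trigger by turning the locking knob anticlockwise (seen from above) to its stop, then pump the trigger towards the fixed handle, letting it come back between strokes, until the jaw has pressed the block against the end stop and the jaw's sprung pad is pushed in about half-way, never as far as its bottom, which would crush the wood. Move the jaw and block only by pumping the trigger, never with the hand, and leave the other things on the bench where they lie. Finish while still holding the trigger with that squeeze on the block.

Things in the scene. Friction and masses are not known exactly. Their poses are not given: they have to be found in the camera images.
- clamp: Frame of the pump clamp, screwed to the bench (place and yaw vary). Dark base plate 370 x 84 x 10 mm on a 10 mm board, from x = -89 to +281 mm of its frame. Origin: 10 mm above the bench top, between knob and trigger; x is the clamping direction (jaw, trigger stroke), y across, z up. Grey cheeks, tops 60 mm above the bench, guide the jaw's toothed bar, whose tail sticks out behind to x = -143 mm.
- handle (a point): top centre of the fixed handle, a black post at clamp frame x = +81 to +95 mm, 28 mm wide across, its top 104 mm above the bench. It does not move.
- end_stop (a point): middle of the face of the fixed end stop (clamp frame x = +250 mm, 76 mm wide, top 74 mm above the bench), against which the block is to be pressed.
- lock_knob (a joint): angle of the locking knob, rad: 0 = locked (the trigger cannot slide more than 3 mm), grows as it turns anticlockwise seen from above; the trigger is free beyond about 0.6 and the stop is at 1.5. Friction about 0.1 N m; it stays where it is left. It starts between 0 and 0.1.
- knob_grip (a point): on the vertical axis of the locking knob (clamp frame x = -50 mm, y = 0), 96 mm above the bench: where to grip it. The knob is an upright black wing, 42 mm long, 12 mm thick, from 79 to 109 mm above the bench. The point's x axis runs along the wing, y across its 12 mm; at joint value 0 the wing lies along the clamp's x axis.
- trigger (a joint): travel of the trigger, m: 0 = let go (a spring of 2 to 3 N brings it back), 0.024 = full stroke towards the handle (+x of the clamp). Going forward its pawl takes the jaw along; going back it skips over the jaw's teeth, 7 mm apart, so up to 7 mm of a stroke can be idle; a full stroke carries the jaw 17 to 24 mm. Let it come fully back between strokes.
- trigger_grip (a point): on the trigger, an upright black post 12 mm thick along the clamp's x, 24 mm wide across (y), top 127 mm above the bench; this point is in its middle, 110 mm above the bench, at clamp frame x = 23 mm + trigger travel. It may be pinched across its 24 mm from above and carried to and fro, or pushed from behind. Free space to the handle: 52 mm at rest, 28 mm at full stroke.
- jaw (a joint): travel of the sliding jaw, m, towards the end stop: 0 = fully back, 0.078 = farthest; starts between 0 and 0.03. Friction of 5 N keeps it in place when the trigger goes back. The unpressed pad face is 105 mm - travel from the end stop, so with the 45 mm block the squeeze begins at 0.060 and from there pad travel = jaw - 0.060.
- pad (a joint): how far the sprung pad is pushed back into the jaw, m: 0 = free, 0.006 = half-way, 0.012 = bottomed. The spring gives 1.2 N per mm, so half-way is about 7 N. The hand pushing the trigger then feels some 15 N in all.
- pad_face (a point): middle of the pad's front face (60 mm wide, 44 mm high, centre 47 mm above the bench), which presses the block; clamp frame x = 145 mm + jaw travel - pad travel. Visible behind it: a gap of 12 mm to the dark jaw plate that shuts as the pad is pressed.
- block_center (a point): centre of the sawn wooden offcut, 45 mm along the clamp's x, 70 mm across, 45 mm high, 0.07 kg, that lies loose on the base plate (underside 20 mm above the bench) somewhere between pad and end stop, not quite square; the jaw pushes it home.
- tape_measure_center (a point): yellow tape measure, 38 x 78 x 67 mm, loose bystander on the far side of the clamp
- cup_brush_center (a point): wire cup brush, 81 mm across, 56 mm high, loose bystander on the far side of the clamp
- bolt_center (a point): steel bolt, 65 mm long, loose bystander on the robot's side of the clamp
- strip_center (a point): flat wooden offcut strip, 40 x 110 x 22 mm, lying along the clamp, loose bystander on the robot's side of the clamp

How it is judged (in metres and radians):
On the way, in this order (a step that is already met when the one before it is completed fails the run):
1. the locking knob is turned free (value of joint lock_knob above 1.1 rad), for 0.1 s.
2. the jaw has been pumped up to the block and presses it on the end stop (contact force between pad and block above 1 N and x of block_center in the frame of clamp above 0.224 m), for 0.1 s.
At the end, for the whole second after the job is handed in: The fingers still hold the trigger more than 2 mm forward of rest (over 3 N on it); the block is at rest on the base plate, centre within 26 mm of the end stop's face, the pad pushed in 3 to 9 mm (3 to 13 N on the block); the knob is still loose (over 1.1 rad) (value of joint pad between 0.003 and 0.009 m and contact force between pad and block between 3 and 13 N and contact force between the fingers and trigger above 3 N and value of joint trigger above 0.002 m and x of block_center in the frame of clamp above 0.224 m and z of block_center in the frame of clamp below 0.037 m and value of joint lock_knob above 1.1 rad and linear speed of block below 0.01 m/s); the arm keeps its last pose, push and grip.
It fails at once if the block is crushed: the pad bottoms (value of joint pad above 0.0112 m or contact force between pad and block above 25 N).
It fails at once if the robot pushes the jaw or the block itself (contact force between any of the arm, the fingers and jaw above 2 N or contact force between any of the arm, the fingers and block above 2 N).
It fails at once if another thing on the bench is disturbed (distance of any of tape_measure_center, cup_brush_center, bolt_center, strip_center from where it was at the start of the episode above 0.03 m).
It also fails if it takes over 54 s, if anything falls off the work surface, if the arm or the gripper's body presses on something with over 40 N, if the wrist force passes 120 N, or if a joint passes its speed limit or range.

## Robot

A 6-joint arm with a two-finger parallel gripper is mounted at the origin on a cart in front of the work surface, level with it; the furniture and walls round the work are solid. World frame = base frame: x ahead of the robot, y to its left, z up, the work surface at z = 0. Lengths are in m, angles in degrees, forces in N, time in s.
With the tool pointing down it reaches from about 0.4 to 0.825 m from the base axis. Payload 7 kg.
Tool frame: the origin (TCP) lies on the centre line of the jaws, within the pads' length; the fingertips stand 11 mm ahead of it and the grasp point (between the pads) lies 8 mm behind it; z points along the fingers, y is the line along which they close (so a half turn about z gives the same grasp; the last joint's range is limited). The gripper opens to 88 mm and grips with 3 to 60 N. Pads are 19 mm wide; open, the fingers measure 130 mm over their backs; the gripper's body (78 mm by 193 mm) begins 47 mm behind the grasp point.
Start: joints at [83.772, 20.546, 0.682, 0, -70.136, -16.507], TCP at [0.261, 0.623, 0.238] pointing down, gripper open.
Joint ranges: [-176.03, 176.03], [-82.01, 121.73], [-58.28, 71.71], [-173.87, 95.51], [-174.79, -0.11], [-173.66, 173.66]. Speed limits (degrees/s): [136.94, 136.94, 172.46, 180, 180, 180].

## Interface

Orientations are given as [roll, pitch, yaw] about the fixed x, y, z axes, in that order (R = Rz(yaw) Ry(pitch) Rx(roll)).
In Python, from plant import r, capture, camera_model, job gives the robot as it stands.
- The arm moves only by the tool drive_tool, never from a script. Its argument "increments" is a list that holds one entry, the list of rows, each a list of 5 numbers: the gripper's target within -1 to 1 (fully open at 1, half-way at 0, shut at -1), then the shift along the tool's x, y, z scaled (see below), then the turn about the tool's z scaled (see below). In form: [[[gripper, tx, ty, tz, roll], ...]]. A call has 1 to 5 rows; each row is the pose to reach, as a shift and turn from the pose commanded when the call began, along the tool's axes at that moment, turning the shorter way round; what a row does not reach only later rows make up. The controller multiplies each number of a shift by 120 mm and each number of a turn by 360 degrees. A row lasts 1/8 s, in which the tool goes at most 62.5 mm and 10.7 degrees, less where a joint would pass 70% of its speed; a pose out of reach is approached as far as the arm can. A call with a number of a shift or a turn outside -1 to 1 is refused whole. A call with a gripper value outside its range is refused whole. The fingers move at their own pace and stop on an object; "squeeze" is the grip in N (left out, the last holds). Time passes only in rows, so rows that repeat a pose let the fingers close. It gives the time, the measured TCP pose, the force, the opening and the grip force at its end, in the units of the state.
- r.get_state(): the state, without advancing time (a new reading comes with each control period).
- capture(name): name is "scene" or "side" or "wrist"; returns the picture (384x512x3 uint8, red, green, blue); there is no depth.
- camera_model(name): a dict with "camera_matrix" (3x3 intrinsics, pixels), "k1" (the pictures are not rectified: a ray, as slopes to the right and down, at radius r is drawn at 1 + k1 r^2 times it, then the intrinsics apply), "rvec" (rotation vector, rad) and "tvec" (3), from world to camera coordinates, as OpenCV has them. Camera axes: x right, y down, z forward; pixel columns grow to the right and rows downward; lengths in m; the calibration is good to about 2 mm. A picture is of the moment at which its call begins: read the wrist's pose just before it. camera_model takes no time and is no camera call; for the wrist camera it gives the pose at the moment of the call.
- job.close_job(): hands the job in; it is judged then, once.
The state is a dict: "time_s": time; "joints": joint angles; "qd": joint speeds; "joint_torque": joint torques, N m; "tcp_pos": TCP position; "eef_rot": TCP orientation; "contact_force": force on the tool from outside, world axes, zero at the start; "moment": the same for the moment, N m; "gripper_width": finger opening in m; "gripper_force": force on a finger pad.
Only numpy, scipy, OpenCV 4.12 (cv2) and the standard library are available. Lean on these libraries where they do the work, as an engineer would, in place of code of your own. Each camera call takes 0.05 s, during which the arm holds its last target. There are 200 camera calls.

## Working session

There is one attempt and no reset: what is moved stays moved. The work goes in short steps, Python scripts to look and compute and a tool call to move; the robot and the scene stay as the last step left them, time stands still between calls to the robot, and variables do not carry over. Pictures are saved under pics/ and viewed, at most 10 in all, crops included, and the job is handed in when it is done.

Besides the shell and the picture viewer there is one more tool, called after "Request:" in YAML: its name, and indented under it one key for each argument. drive_tool: Moves the arm, as the interface text tells. Its arguments: {"type":"object","properties":{"increments":{"type":"array"},"squeeze":{"type":"number"}},"required":["increments"]}

```bash
mkdir -p pics
cat > h.py <<'E'
import numpy as np,cv2
from plant import r,capture,camera_model,job
def snap(n,f):
    im=capture(n); cv2.imwrite('pics/'+f,cv2.cvtColor(im,cv2.COLOR_RGB2BGR)); return im
def ray(m,uv):
    K=np.array(m['camera_matrix']);p=np.linalg.inv(K)@[uv[0],uv[1],1];d=p[:2]
    u=d.copy()
    for _ in range(20): u=d/(1+m['k1']*(u@u))
    R=cv2.Rodrigues(np.array(m['rvec'],float))[0];t=np.array(m['tvec'],float).ravel()
    return -R.T@t, R.T@np.array([u[0],u[1],1])
def onz(m,uv,z):
    c,d=ray(m,uv); return c+d*(z-c[2])/d[2]
def proj(m,P):
    R=cv2.Rodrigues(np.array(m['rvec'],float))[0];t=np.array(m['tvec'],float).ravel()
    q=R@np.array(P)+t;u=q[:2]/q[2];u=u*(1+m['k1']*(u@u));K=np.array(m['camera_matrix']);return (K@[u[0],u[1],1])[:2]
E
python3 - <<'E'
from h import *
for n in ('scene','side','wrist'):
    im=snap(n,n+'0.png'); m=camera_model(n); print(n,ray(m,(256,192)))
a=[cv2.imread(f'pics/{n}0.png') for n in('scene','side')]
print(r.get_state())
E
```

```text
scene (array([ 0.10499512, -0.93495107,  0.45546674]), array([ 0.49186084,  0.76874245, -0.40900685]))
side (array([0.50203262, 0.47938213, 0.52433388]), array([ 0.07485965, -0.88761353, -0.45447394]))
wrist (array([0.3238911, 0.5953156, 0.3845314]), array([-0.25188595,  0.10484113, -0.96218634]))
{'time_s': 0.15, 'joints': array([ 8.37717855e+01,  2.05839677e+01,  6.47454062e-01, -1.36649180e-02,
       -7.01329542e+01, -1.65063555e+01]), 'qd': array([-0.07618119, -0.02794023,  0.17672698,  0.09541288,  0.06690795,
        0.04576054]), 'joint_torque': array([-4.10692628e-04, -5.83273602e+01,  2.93286645e+01,  7.00133532e+00,
        8.70171032e-03, -1.20089085e-04]), 'tcp_pos': array([0.26076393, 0.6222494 , 0.23683117]), 'eef_rot': array([ 1.79929745e+02, -7.42089384e-03, -2.27392171e+01]), 'contact_force': array([-0.587815  ,  0.00334929, -0.04390796]), 'moment': array([0.02802803, 0.01416518, 0.00906693]), 'gripper_force': 0.0, 'gripper_width': 0.08773124915977426}
```

View pics/scene0.png

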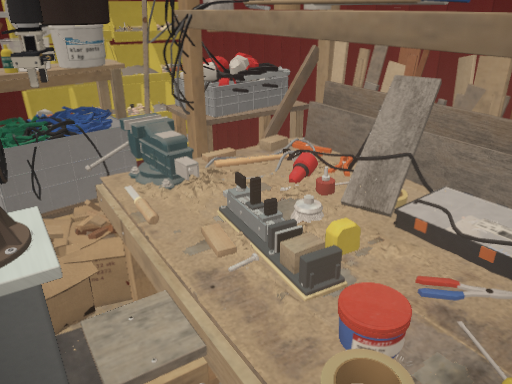

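View pics/wrist0.png

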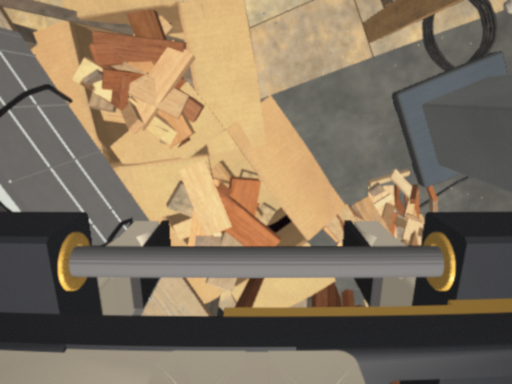

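View pics/side0.png

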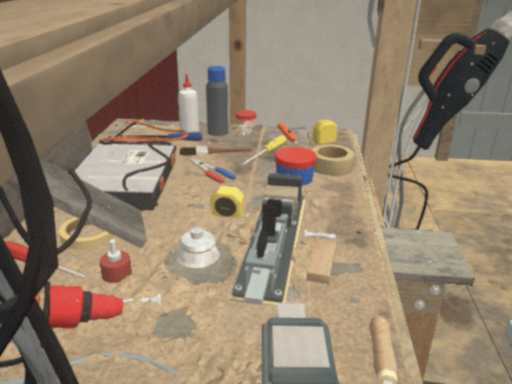

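The scene view shows the clamp: knob at about (240,180), trigger (255,190), handle (270,207), end stop (320,267). The side view shows it from behind, with its tail at about (262,290). The wrist camera only sees the floor. I'll enlarge both clamp views.

Run:
```python
from h import *
a=cv2.imread('pics/scene0.png')[160:300,205:355]; b=cv2.imread('pics/side0.png')[165:310,220:345]
A=cv2.resize(a,(410,383),interpolation=2) if 0 else cv2.resize(a,(400,373),interpolation=cv2.INTER_CUBIC)
B=cv2.resize(b,(400,464),interpolation=cv2.INTER_CUBIC)
o=np.zeros((464,800,3),np.uint8);o[:373,:400]=A;o[:,400:]=B;cv2.imwrite('pics/c1.png',o)
```

```text
(no output)
```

View pics/c1.png

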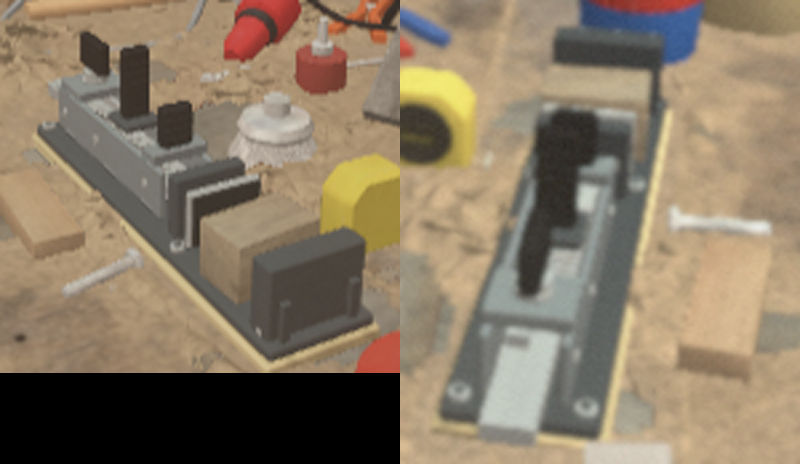

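Scene crop: knob top at (94,37), trigger top at (134,48), handle top at (175,105), and near plate corners at (38,130) and (269,355). Side crop: rear plate corners at (441,412) and (600,432), knob top at about (540,212).

Run:
```python
from h import *
s=camera_model('scene');d=camera_model('side')
S=lambda u,v:(205+u/2.667,160+v/2.667)
D=lambda u,v:(220+(u-400)/3.2,165+v/3.2)
for n,m,p,z in [('knob',s,S(94,37),.109),('trig',s,S(134,48),.127),('handle',s,S(175,105),.104),('backnear',s,S(36,131),.02),('frontnear',s,S(270,355),.02),('frontfar',s,S(372,320),.02),
 ('s backfar',d,D(441,415),.02),('s backnear',d,D(600,435),.02),('s knob',d,D(539,213),.109),('s trig',d,D(558,118),.127),('stopL',d,D(557,33),.074),('stopR',d,D(662,40),.074)]:
    print(n,onz(m,p,z).round(4))
```

```text
knob [ 0.5465 -0.1793  0.109 ]
trig [ 0.5376 -0.2564  0.127 ]
handle [ 0.5323 -0.3209  0.104 ]
backnear [ 0.5019 -0.1499  0.02  ]
frontnear [ 0.4747 -0.5092  0.02  ]
frontfar [ 0.5531 -0.5182  0.02  ]
s backfar [ 0.5883 -0.1379  0.02  ]
s backnear [ 0.5078 -0.1316  0.02  ]
s knob [ 0.5453 -0.1924  0.109 ]
s trig [ 0.5409 -0.262   0.127 ]
stopL [ 0.5553 -0.484   0.074 ]
stopR [ 0.4834 -0.4822  0.074 ]
```

Run:
```python
from h import *
s=camera_model('scene');d=camera_model('side')
b=onz(s,(165,182),0);print('vise base',b)
for p in[(150,120),(130,125)]:
    c,v=ray(s,p)
    t=(b[:2]-c[:2])@v[:2]/(v[:2]@v[:2]);print('vise top',c+t*v)
print('side dark box',onz(d,(268,320),.1),onz(d,(330,320),.1))
```

```text
vise base [0.47528195 0.12488592 0.        ]
vise top [0.45451375 0.13169127 0.18158496]
vise top [0.40356095 0.14471923 0.17288885]
side dark box [0.52357572 0.00420219 0.1       ] [ 0.44519075 -0.0048888   0.1       ]
```

Request:
drive_tool:
  increments:
    - [[1,0,0,-0.4,0],[1,0,0,-0.8,0],[1,0,0,-1,0]]
  squeeze: 20

```text
time_s: 0.52
tcp_pos: [0.2612, 0.623, 0.3606]
eef_rot: [-179.8, 0.0, -22.7]
contact_force: [-0.1, -0.8, -0.6]
gripper_width: 0.0873
gripper_force: 0.0
```

Request:
drive_tool:
  increments:
    - [[1,0.33,0.33,0,0],[1,0.66,0.66,0,0],[1,1,1,0,0],[1,1,1,0,0]]

```text
time_s: 1.02
tcp_pos: [0.3262, 0.4624, 0.3588]
eef_rot: [-179.9, 0.0, -22.9]
contact_force: [0.3, 0.3, 0.5]
gripper_width: 0.0876
gripper_force: 0.0
```

Request:
drive_tool:
  increments:
    - [[1,0.33,0.33,0,0],[1,0.66,0.66,0,0],[1,1,1,0,0],[1,1,1,0,0]]

```text
time_s: 1.52
tcp_pos: [0.3903, 0.3061, 0.3581]
eef_rot: [-180.0, -0.0, -22.9]
contact_force: [-1.5, 0.8, -0.1]
gripper_width: 0.0878
gripper_force: 0.0
```

Request:
drive_tool:
  increments:
    - [[1,0.33,0.33,0,0],[1,0.66,0.66,0,0],[1,1,1,0,0],[1,1,1,0,0]]

```text
time_s: 2.02
tcp_pos: [0.4547, 0.1495, 0.3574]
eef_rot: [180.0, 0.0, -23.0]
contact_force: [-0.5, 1.0, 0.6]
gripper_width: 0.0877
gripper_force: 0.0
```

Request:
drive_tool:
  increments:
    - [[1,0.33,0.33,0,0],[1,0.66,0.66,0,0],[1,1,1,0,0],[1,1,1,0,0]]

```text
time_s: 2.52
tcp_pos: [0.5193, -0.0073, 0.3566]
eef_rot: [179.9, 0.1, -22.9]
contact_force: [0.2, 0.2, -0.5]
gripper_width: 0.0877
gripper_force: 0.0
```

Request:
drive_tool:
  increments:
    - [[1,0.2,0.2,0,0.028],[1,0.4,0.5,0,0.056],[1,0.5,0.7,0,0.084],[1,0.5,0.7,0,0.112],[1,0.5,0.7,0,0.14]]

```text
time_s: 3.15
tcp_pos: [0.5415, -0.1048, 0.3571]
eef_rot: [180.0, 0.0, -73.4]
contact_force: [0.8, 0.1, 0.2]
gripper_width: 0.0876
gripper_force: 0.0
```

Request:
drive_tool:
  increments:
    - [[1,0,0,0,0.028],[1,0,0,0,0.056],[1,0,0,0,0.06],[1,0,0,0,0.06]]

```text
time_s: 3.65
tcp_pos: [0.5413, -0.1052, 0.3574]
eef_rot: [180.0, 0.0, -94.5]
contact_force: [-0.6, 0.2, 0.0]
gripper_width: 0.0873
gripper_force: 0.0
```

Run:
```python
from h import *
m=camera_model('wrist');im=snap('wrist','w1.png');print(r.get_state()['joints'].round(1))
np.save('w1m.npy',m,allow_pickle=True)
for P in [(.546,-.186,.109),(.539,-.259,.127),(.532,-.321,.104)]: print(proj(m,P))
```

```text
[  9.3   5.6  -3.4  -0.  -81.  -13.8]
[245.53060455  88.17072859]
[245.65162798  15.01274994]
[247.81056389 -41.85484329]
```

View pics/w1.png

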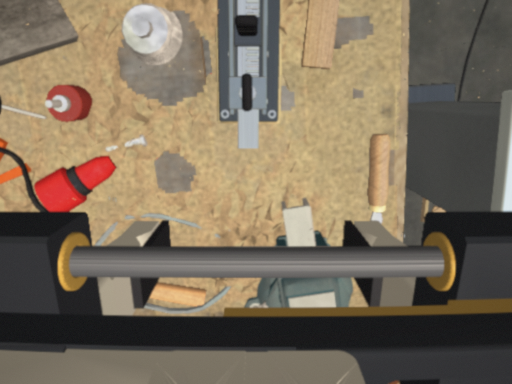

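The wrist view shows the knob wing at about (247,92), the trigger at (247,22), and plate rear corners at (221,120) and (277,121).

Run:
```python
from h import *
m=np.load('w1m.npy',allow_pickle=True).item()
im=cv2.imread('pics/w1.png');g=im.max(2)
mask=(g<45).astype(np.uint8);mask[130:]=0;mask[:,:200]=0;mask[:,300:]=0
n,l,st,c=cv2.connectedComponentsWithStats(mask)
for i in range(1,n):
    if st[i,4]>30:print(st[i],c[i])
L=l==l[85,247]
ys,xs=np.nonzero(L);
for z in(.109,):
  for y in (ys.min()+2,ys.max()-2): print('wing row',y,onz(m,(xs[ys==y].mean(),y),z).round(4))
print('knob c',onz(m,c[l[92,247]],.105).round(4))
# plate edges
for y in(30,60,90,115):
    print(y,g[y,210:226],g[y,270:288])
a,b=onz(m,(221,120),.02),onz(m,(277,121),.02);print(a,b,a-b,(a+b)/2)
```

```text
[235  16  22  20 394] [246.20050761  25.17005076]
[243  75   8  35 251] [246.33466135  91.84860558]
wing row 2 [ 0.5274 -0.2753  0.109 ]
wing row 381 [0.5679 0.2255 0.109 ]
knob c [ 0.5455 -0.182   0.105 ]
30 [193 193 191 187 177 165 165 135  91  86  86  87  86  87  88  87] [ 85  86  85  85  85  86  87  87 102 152 176 167 146 134 145 176 195 201]
60 [141 169 178 179 181 179 169 166 115  79  88  89  90  87  89  89] [ 88  87  87  87  89  89  90  90 118 178 215 214 203 201 200 195 191 188]
90 [177 177 173 175 181 185 180 161 133  90  83  90  89  88  89  89] [ 88  89  87  88  90  91  90 105 164 204 199 173 156 152 152 152 153 154]
115 [187 187 184 183 190 193 185 170 165 127 111 147 168 153 128 126] [151 126 126 153 172 160 122 126 178 211 215 208 202 194 190 195 201 201]
[ 0.58696158 -0.14786142  0.02      ] [ 0.50765735 -0.14004642  0.02      ] [ 0.07930423 -0.007815    0.        ] [ 0.54730947 -0.14395392  0.02      ]
```

Request:
drive_tool:
  increments:
    - [[1,0.3,-0.04,0.3,0],[1,0.64,-0.08,0.7,0],[1,0.64,-0.08,1,0],[1,0.64,-0.08,1,0]]

```text
time_s: 4.2
tcp_pos: [0.5425, -0.1838, 0.2349]
eef_rot: [179.7, 0.0, -94.7]
contact_force: [0.0, -0.5, 0.4]
gripper_width: 0.0874
gripper_force: 0.0
```

Request:
drive_tool:
  increments:
    - [[1,0,0,0.3,0],[1,0,0,0.5,0],[1,0,0,0.5,0]]

```text
time_s: 4.58
tcp_pos: [0.5443, -0.1832, 0.178]
eef_rot: [180.0, -0.0, -94.6]
contact_force: [0.4, 0.0, 0.4]
gripper_width: 0.0876
gripper_force: 0.0
```

Run:
```python
from h import *
s=r.get_state();print(s['tcp_pos'])
m=camera_model('wrist');im=snap('wrist','w2.png');np.save('w2m.npy',m,allow_pickle=True)
print(ray(m,(256,192)));print(proj(m,(.545,-.182,.109)),proj(m,(.540,-.255,.127)),proj(m,s['tcp_pos']))
```

```text
[ 0.5443174  -0.18317574  0.17799587]
(array([ 0.53847714, -0.2522609 ,  0.32567243]), array([ 0.02054115,  0.27059322, -0.96259967]))
[254.34589035 205.46814687] [252.27686874  93.34498525] [255.15789927 247.69751336]
```

View pics/w2.png

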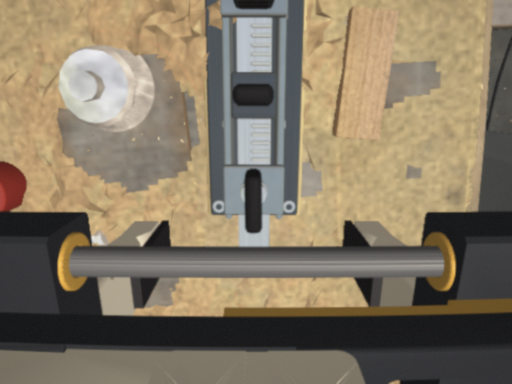

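The wing at (254,201) and the trigger at (253,94) match the predictions, so I'll descend and grip the knob.

Request:
drive_tool:
  increments:
    - [[1,0,0,0.3,0],[0.3,0,0,0.6,0],[-0.2,0,0,0.72,0],[-0.6,0,0,0.72,0],[-1,0,0,0.72,0]]
  squeeze: 25

```text
time_s: 5.25
tcp_pos: [0.5455, -0.1838, 0.093]
eef_rot: [-179.8, -0.0, -94.7]
contact_force: [-0.5, -0.3, 1.1]
gripper_width: 0.0532
gripper_force: 0.0
```

Request:
drive_tool:
  increments:
    - [[-1,0,0,0,0],[-1,0,0,0,0],[-1,0,0,0,0],[-1,0,0,0,0]]

```text
time_s: 5.75
tcp_pos: [0.5456, -0.1837, 0.0916]
eef_rot: [-179.8, -0.0, -94.7]
contact_force: [11.5, -2.1, -7.7]
gripper_width: 0.0135
gripper_force: 5.5
```

Request:
drive_tool:
  increments:
    - [[-1,0,0,0,-0.02],[-1,0,0,0,-0.045],[-1,0,0,0,-0.07],[-1,0,0,0,-0.095],[-1,0,0,0,-0.12]]

```text
time_s: 6.38
tcp_pos: [0.548, -0.1833, 0.0917]
eef_rot: [-179.7, -0.2, -51.2]
contact_force: [11.0, 1.8, -7.1]
gripper_width: 0.0122
gripper_force: 25.0
```

Request:
drive_tool:
  increments:
    - [[-1,0,0,0,-0.025],[-1,0,0,0,-0.05],[-1,0,0,0,-0.075],[-1,0,0,0,-0.1],[-1,0,0,0,-0.11]]

```text
time_s: 7.0
tcp_pos: [0.5488, -0.182, 0.0917]
eef_rot: [-179.8, -0.5, -11.7]
contact_force: [12.6, 8.8, -6.6]
gripper_width: 0.0119
gripper_force: 25.0
```

```bash
python3 -c "
from h import *
s=r.get_state();print(s['moment'],s['contact_force'],s['tcp_pos'],s['eef_rot'],s['joints'],s['gripper_width'],s['gripper_force'])"
```

```text
[ 3.11527561 -4.27960726 -0.13492314] [12.6487862   8.79181057 -6.57412984] [ 0.54880121 -0.18199889  0.09169283] [-179.82265705   -0.45059107  -11.69645964] [  0.97642276  19.07698751 -22.62112644  -0.10008539 -47.82341
  77.39470437] 0.011922958571264606 25.006974041461945
```

Request:
drive_tool:
  increments:
    - [[-1,0,0,0,-0.01],[-1,0,0,0,-0.02],[-1,0,0,0,-0.02]]

```text
time_s: 7.38
tcp_pos: [0.5487, -0.1819, 0.0917]
eef_rot: [-179.9, -0.5, -4.7]
contact_force: [12.1, 8.9, -5.5]
gripper_width: 0.0126
gripper_force: 25.8
```

```bash
python3 -c "
from h import *
s=r.get_state();print(s['moment'],s['eef_rot'])"
```

```text
[ 3.35796318 -4.04726282 -0.55155573] [-179.85953368   -0.46308313   -4.69144783]
```

Request:
drive_tool:
  increments:
    - [[-0.2,0,0,0,0],[-0.2,0,0,0,0],[-0.2,0,0,-0.35,0],[0,0,0,-0.75,0],[0,0,0,-0.75,0]]

```text
time_s: 8.0
tcp_pos: [0.546, -0.1843, 0.1852]
eef_rot: [180.0, -0.4, -4.7]
contact_force: [0.6, -0.2, -0.3]
gripper_width: 0.043
gripper_force: 0.0
```

Request:
drive_tool:
  increments:
    - [[0,0.02,0.2,0,0.028],[0,0.04,0.4,0,0.056],[0,0.04,0.6,0,0.084],[0,0.04,0.6,0,0.112],[0,0.04,0.6,0,0.14]]

```text
time_s: 8.62
tcp_pos: [0.542, -0.2564, 0.1802]
eef_rot: [179.9, 0.1, -55.5]
contact_force: [0.1, -0.5, 0.6]
gripper_width: 0.0441
gripper_force: 0.0
```

Request:
drive_tool:
  increments:
    - [[0.3,0,0,0,0.028],[0.3,0,0,0,0.056],[0.3,0,0,0,0.084],[0.3,0,0,0,0.11],[0.3,0,0,0,0.11]]

```text
time_s: 9.25
tcp_pos: [0.5423, -0.2559, 0.1804]
eef_rot: [179.9, 0.0, -94.7]
contact_force: [-0.2, -0.1, 0.2]
gripper_width: 0.0572
gripper_force: 0.0
```

Run:
```python
from h import *
s=r.get_state();print(s['tcp_pos'],s['eef_rot'])
m=camera_model('wrist');im=snap('wrist','w3.png');np.save('w3m.npy',m,allow_pickle=True)
sc=snap('scene','s3.png')[160:300,205:355,::-1];np
o=np.zeros((384,930,3),np.uint8);o[:,:512]=cv2.imread('pics/w3.png');o[:373,530:930]=cv2.resize(sc,(400,373),interpolation=cv2.INTER_CUBIC)
cv2.imwrite('pics/c3.png',cv2.resize(o,(800,330)))
print(proj(m,(.543,-.255,.127)),proj(m,(.537,-.323,.104)))
```

```text
[ 0.54232455 -0.25590258  0.18042682] [ 1.79918603e+02  7.27398473e-03 -9.46923460e+01]
[254.154031   212.64464315] [254.5513727  101.17114371]
```

View pics/c3.png

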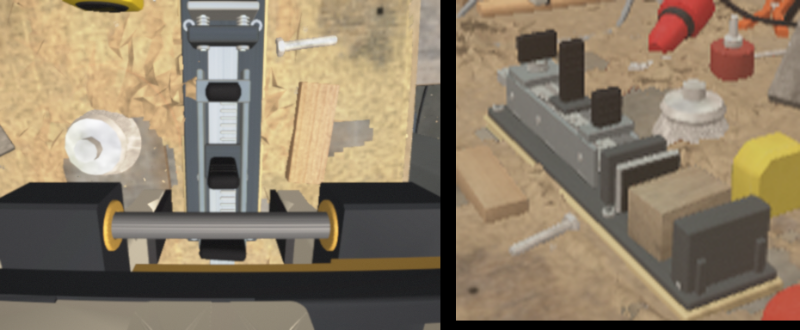

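The knob is now crosswise. The trigger top is at about (259,198) in wrist pixels and the handle at (259,107).

Run:
```python
from h import *
m=np.load('w3m.npy',allow_pickle=True).item()
g=cv2.imread('pics/w3.png').max(2);k=(g<45).astype(np.uint8);k[225:]=0;k[:,:220]=0;k[:,300:]=0;k[:70]=0
n,l,st,c=cv2.connectedComponentsWithStats(k)
for i in range(1,n):
    if st[i,4]>60:print(st[i],c[i])
for y in range(180,216,4):
    x=np.nonzero(k[y])[0]; print(y,x.min() if len(x) else 0,x.max() if len(x) else 0, onz(m,((x.min()+x.max()+1)/2,y),.127).round(4) if len(x) else '')
for y in (150,):
    print(g[y,205:225],g[y,290:312])
for y in(60,150):print(y,g[y,205:225],g[y,295:318])
```

```text
[240  97  39  20 403] [257.34987593 107.05955335]
[242 183  35  36 878] [258.17995444 198.0808656 ]
180 0 0 
184 247 270 [ 0.5384 -0.2734  0.127 ]
188 245 272 [ 0.5386 -0.2708  0.127 ]
192 244 273 [ 0.5388 -0.2683  0.127 ]
196 244 274 [ 0.5387 -0.2657  0.127 ]
200 243 275 [ 0.539  -0.2631  0.127 ]
204 242 276 [ 0.5392 -0.2604  0.127 ]
208 242 276 [ 0.5394 -0.2578  0.127 ]
212 242 276 [ 0.5396 -0.2551  0.127 ]
[209 210 211 208 206 208 213 209 181 116  94 105 106 106 104 104 105 107
 106 104] [105 103 104 105 103 103 104 105 103 105 103 103 118 182 226 235 233 230
 227 223 218 215]
60 [218 218 218 219 219 201 131  86  96 104 105 103 103 106 104 106 104 104
 103 103] [103 100 101 102 103 102 100 100 103 100 110 173 231 240 229 225 226 226
 225 225 223 224 225]
150 [209 210 211 208 206 208 213 209 181 116  94 105 106 106 104 104 105 107
 106 104] [103 104 105 103 105 103 103 118 182 226 235 233 230 227 223 218 215 217
 221 223 224 224 225]
```

Request:
drive_tool:
  increments:
    - [[0.3,0,0.022,0.2,0],[0.3,0,0.022,0.45,0],[0.3,0,0.022,0.65,0],[0,0,0.022,0.65,0],[-0.5,0,0.022,0.65,0]]
  squeeze: 40

```text
time_s: 9.98
tcp_pos: [0.5409, -0.2558, 0.104]
eef_rot: [-180.0, -0.0, -94.6]
contact_force: [-0.0, -0.3, 0.9]
gripper_width: 0.0421
gripper_force: 0.0
```

Request:
drive_tool:
  increments:
    - [[-1,0,0,0,0],[-1,0,0,0,0],[-1,0,0,0,0],[-1,0,0,0,0]]

```text
time_s: 10.48
tcp_pos: [0.5404, -0.2557, 0.1041]
eef_rot: [-180.0, -0.0, -94.7]
contact_force: [-2.4, 1.6, 6.1]
gripper_width: 0.0237
gripper_force: 40.0
```

Run:
```python
from h import *
print(r.get_state())
m=camera_model('wrist');im=snap('wrist','w4.png');np.save('w4m.npy',m,allow_pickle=True)
e=np.array([-.0819,-.9966]);o=np.array([.5396,-.2555])-.023*e
for n,x,z in(('stop top',.25,.074),('pad0 top',.145,.069),('pad.03',.175,.069)):
    P=o+x*e;print(n,proj(m,(P[0],P[1],z)))
cv2.imwrite('pics/c4.png',cv2.resize(cv2.imread('pics/w4.png')[0:220,150:370],(600,600),interpolation=cv2.INTER_CUBIC))
```

```text
{'time_s': 10.475, 'joints': array([-6.60147031e+00,  2.00693132e+01, -1.90873579e+01,  1.75247408e-02,
       -5.08122397e+01,  1.87269199e+00]), 'qd': array([ 0.01519052, -0.02356866, -0.03429603,  0.051103  , -0.1125624 ,
       -0.0224155 ]), 'joint_torque': array([ 1.76133541e-01, -4.92717290e+01,  2.39261895e+01,  5.42038858e+00,
        1.13788247e+00,  1.24071148e-02]), 'tcp_pos': array([ 0.5403514 , -0.25570258,  0.10413729]), 'eef_rot': array([-1.79969373e+02, -1.45977288e-02, -9.47177127e+01]), 'contact_force': array([-2.42200766,  1.62159639,  6.11080419]), 'moment': array([ 0.49564541,  1.09714508, -0.02501424]), 'gripper_force': 40.00164270401001, 'gripper_width': 0.023748550520844364}
stop top [ 255.6723008  -258.52289523]
pad0 top [256.16002041 -10.35524069]
pad.03 [256.02820269 -77.15593656]
```

View pics/c4.png

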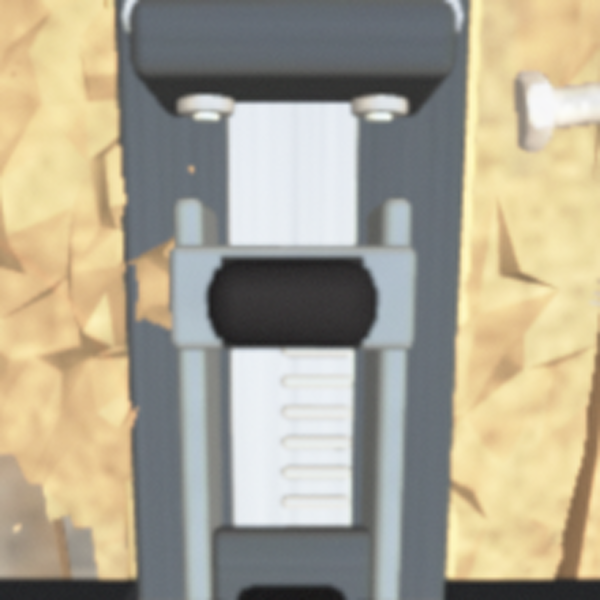

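The pads hold the trigger (23.7 mm), and the jaw plate is well short of the block. First stroke.

Request:
drive_tool:
  increments:
    - [[-1,0.05,0,0,0],[-1,0.1,0,0,0],[-1,0.15,0,0,0],[-1,0.19,0,0,0],[-1,0.19,0,0,0]]

```text
time_s: 11.15
tcp_pos: [0.5385, -0.2776, 0.1041]
eef_rot: [-180.0, 0.1, -94.7]
contact_force: [-3.3, 6.9, 8.8]
gripper_width: 0.0238
gripper_force: 40.0
```

Run:
```python
from h import *
a=snap('scene','s4.png');b=cv2.imread('pics/s3.png')
o=np.vstack([cv2.resize(x[205:290,255:355],(700,595),interpolation=cv2.INTER_CUBIC)[:,:700] for x in(a[:,:,::-1],)])
cv2.imwrite('pics/c5.png',o)
```

```text
(no output)
```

View pics/c5.png

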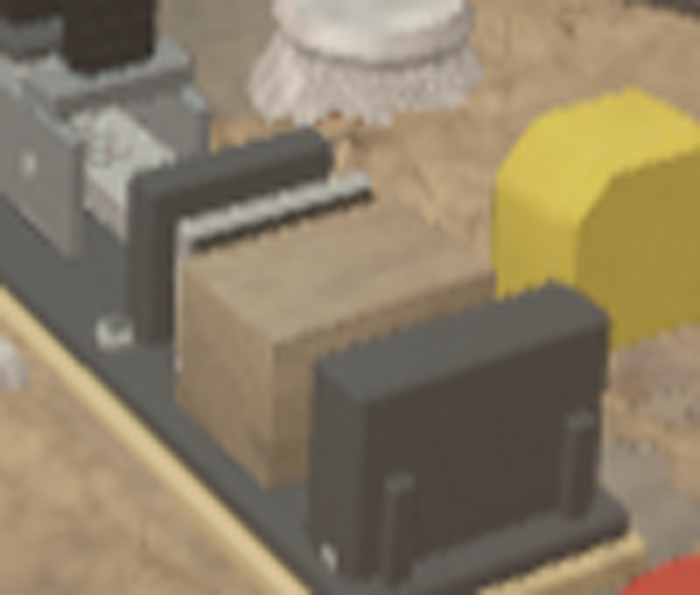

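The pad (crop (190,235)–(370,185)) has reached the block's back, and a gap remains between the block front (273,345) and the end stop.

Run:
```python
from h import *
m=camera_model('scene')
e=np.array([-.0819,-.9966]);o=np.array([.5396,-.2555])-.023*e
for n,u,v,z in(('block front near',273,345,.065),('front far',495,272,.065),('block back near',180,258,.065),('pad front near top',190,240,.069),('pad far',370,192,.069),('plate top near back',135,180,.075),('stop face near?',315,360,.074)):
    P=onz(m,(255+u/7,205+v/7),z)[:2]-o;print(n,(P@e).round(4),(P@[ .9966,-.0819]).round(4))
```

```text
block front near 0.2298 -0.0364
front far 0.2287 0.0322
block back near 0.1832 -0.0349
pad front near top 0.1824 -0.0315
pad far 0.1845 0.0236
plate top near back 0.1573 -0.0334
stop face near? 0.2518 -0.0391
```

Request:
drive_tool:
  increments:
    - [[-1,-0.05,0,0,0],[-1,-0.1,0,0,0],[-1,-0.15,0,0,0],[-1,-0.2,0,0,0],[-1,-0.2,0,0,0]]

```text
time_s: 11.82
tcp_pos: [0.5404, -0.2554, 0.1042]
eef_rot: [-180.0, -0.1, -94.7]
contact_force: [-3.3, -6.1, 4.9]
gripper_width: 0.0236
gripper_force: 40.0
```

Request:
drive_tool:
  increments:
    - [[-1,0.05,0,0,0],[-1,0.1,0,0,0],[-1,0.15,0,0,0],[-1,0.2,0,0,0],[-1,0.2,0,0,0]]

```text
time_s: 12.45
tcp_pos: [0.5385, -0.2777, 0.1041]
eef_rot: [-180.0, 0.1, -94.7]
contact_force: [-3.0, 6.1, 8.4]
gripper_width: 0.0237
gripper_force: 40.0
```

Run:
```python
from h import *
print(r.get_state()['contact_force'])
a=snap('scene','s6.png')
cv2.imwrite('pics/c6.png',cv2.resize(a[205:290,255:355,::-1],(700,595),interpolation=cv2.INTER_CUBIC))
```

```text
[-3.00208974  6.10996573  8.36147619]
```

View pics/c6.png

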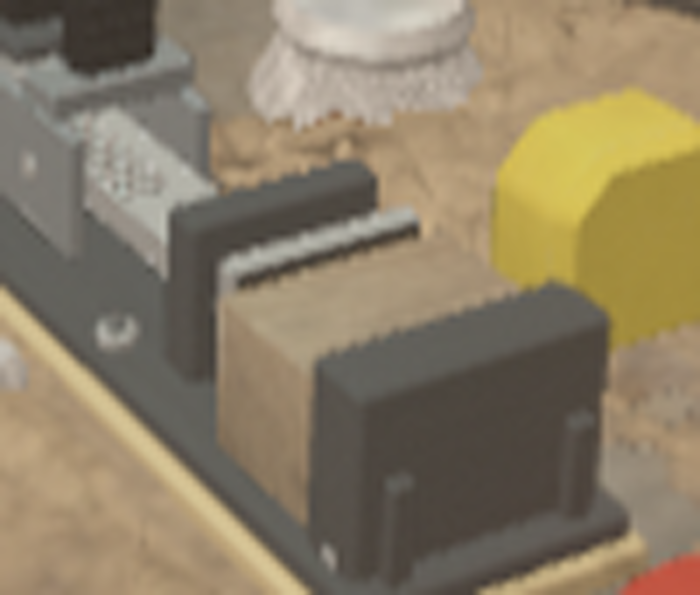

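The pad's near top corner is now at about (225,283) and the block's back-near corner at (220,298), so the block sits close to the stop with the pad gap still open. No picture views are left, so I'll work from numbers and force.

Run:
```python
from h import *
m=camera_model('scene')
e=np.array([-.0819,-.9966]);o=np.array([.5396,-.2555])-.023*e
for n,u,v,z in(('block back near',219,298,.065),('pad front near top',229,283,.069),('pad far',418,230,.069),('plate top near back',174,215,.075)):
    P=onz(m,(255+u/7,205+v/7),z)[:2]-o;print(n,(P@e).round(4),(P@[ .9966,-.0819]).round(4))
# image shift of jaw plate+pad patch between s4 and s6
a=cv2.imread('pics/s4.png');b=cv2.imread('pics/s6.png')
t=a[222:262,272:283];q=cv2.matchTemplate(b[215:285,265:310],t,cv2.TM_CCOEFF_NORMED);print(cv2.minMaxLoc(q))
```

```text
block back near 0.2047 -0.0365
pad front near top 0.2053 -0.034
pad far 0.2071 0.0231
plate top near back 0.1781 -0.0339
(-0.4971727728843689, 0.9574599266052246, (27, 17), (13, 12))
```

Request:
drive_tool:
  increments:
    - [[-1,-0.05,0,0,0],[-1,-0.1,0,0,0],[-1,-0.15,0,0,0],[-1,-0.2,0,0,0],[-1,-0.2,0,0,0]]

```text
time_s: 13.12
tcp_pos: [0.5404, -0.2555, 0.1042]
eef_rot: [-180.0, -0.1, -94.7]
contact_force: [-2.3, -5.3, 4.8]
gripper_width: 0.0239
gripper_force: 40.0
```

Request:
drive_tool:
  increments:
    - [[-1,0.02,0,0,0],[-1,0.04,0,0,0],[-1,0.05,0,0,0],[-1,0.05,0,0,0]]

```text
time_s: 13.62
tcp_pos: [0.5401, -0.2592, 0.1041]
eef_rot: [-180.0, 0.1, -94.7]
contact_force: [-3.5, 8.7, 9.6]
gripper_width: 0.0239
gripper_force: 40.0
```

Request:
drive_tool:
  increments:
    - [[-1,0.01,0,0,0],[-1,0.01,0,0,0],[-1,0.01,0,0,0]]

```text
time_s: 14.0
tcp_pos: [0.54, -0.2601, 0.1041]
eef_rot: [-180.0, 0.1, -94.7]
contact_force: [-3.2, 9.7, 9.8]
gripper_width: 0.0237
gripper_force: 40.0
```

Request:
drive_tool:
  increments:
    - [[-1,0.01,0,0,0],[-1,0.01,0,0,0],[-1,0.01,0,0,0]]

```text
time_s: 14.38
tcp_pos: [0.5399, -0.2611, 0.1041]
eef_rot: [-180.0, 0.1, -94.7]
contact_force: [-3.6, 10.1, 9.8]
gripper_width: 0.0239
gripper_force: 40.0
```

Request:
drive_tool:
  increments:
    - [[-1,0.01,0,0,0],[-1,0.01,0,0,0],[-1,0.01,0,0,0]]

```text
time_s: 14.75
tcp_pos: [0.5398, -0.2621, 0.1041]
eef_rot: [-180.0, 0.1, -94.7]
contact_force: [-3.1, 12.8, 10.2]
gripper_width: 0.0239
gripper_force: 40.0
```

Run:
```python
from h import *
ims={k:cv2.imread(f'pics/{k}.png').astype(np.float32) for k in('s4','s6')}
snap('scene','s7.png');ims['s7']=cv2.imread('pics/s7.png').astype(np.float32)
def sh(a,b,x0,y0,x1,y1,pad=5,K=8):
    U=lambda i:cv2.resize(i,None,fx=K,fy=K,interpolation=cv2.INTER_CUBIC)
    t=U(ims[a][y0-6:y1+6,x0-6:x1+6])[6*K:-6*K,6*K:-6*K]; s=U(ims[b][y0-pad-6:y1+pad+6,x0-pad-6:x1+pad+6])[6*K:-6*K,6*K:-6*K]
    q=cv2.matchTemplate(s,t,cv2.TM_CCOEFF_NORMED);_,v,_,l=cv2.minMaxLoc(q);return (l[0]/K-pad,l[1]/K-pad,round(float(v),3))
# plate upper-left region in s6: crop (165..215,195..380)/7
print('plate 6->7',sh('s6','s7',277,230,287,258))
print('plate top 6->7',sh('s6','s7',278,226,310,238))
print('block 6->7',sh('s6','s7',284,252,299,278))
print('plate 4->6',sh('s4','s6',271,225,281,253,8))
print('endstop',sh('s6','s7',300,250,340,280))
m=camera_model('scene');e=np.array([-.0819,-.9966]);o=np.array([.5396,-.2555])-.023*e
f=lambda x:proj(m,(*(o+x*e-.034*np.array([.9966,-.0819])),.06))
print(f(.178)-f(.158),(f(.186)-f(.178))/8)
```

```text
plate 6->7 (0.5, 1.0, 0.928)
plate top 6->7 (0.875, 0.375, 0.917)
block 6->7 (0.0, 0.0, 0.997)
plate 4->6 (5.875, 5.0, 0.978)
endstop (0.0, 0.0, 0.999)
[5.52683172 4.85569859] [0.28451379 0.24994293]
```

Run:
```python
from h import *
m=camera_model('scene');e=np.array([-.0819,-.9966]);n=np.array([.9966,-.0819]);o=np.array([.5396,-.2555])-.023*e
xs=np.arange(.10,.235,.0005)
def prof(k,lat,z):
    g=cv2.imread(f'pics/{k}.png',0).astype(np.float32)
    p=np.array([proj(m,(*(o+x*e+lat*n),z)) for x in xs],np.float32)
    return cv2.remap(g,p[:,0].reshape(1,-1),p[:,1].reshape(1,-1),cv2.INTER_CUBIC)[0]
for lat in(-.02,-.012,-.004,.004):
  for k in('s4','s6','s7'):
    P=prof(k,lat,.075);P=cv2.GaussianBlur(P.reshape(1,-1),(0,0),2)[0];d=np.gradient(P)
    i=np.argsort(-abs(d));pk=[j for j in range(1,len(d)-1) if abs(d[j])>2 and abs(d[j])>=abs(d[j-1]) and abs(d[j])>abs(d[j+1])]
    print(lat,k,[(round(float(xs[j])*1000,1),round(float(d[j]),1)) for j in pk])
```

```text
-0.02 s4 [(105.5, -4.0), (117.0, 6.5), (148.5, -3.9), (152.5, -6.6), (181.0, 10.4), (189.0, -9.9), (196.0, 10.6)]
-0.02 s6 [(105.5, -4.0), (117.0, 6.4), (157.0, 2.0), (173.0, -7.3), (186.5, -2.0), (200.5, 9.8), (209.5, -11.3), (215.5, 11.1)]
-0.02 s7 [(105.5, -4.0), (117.0, 6.2), (177.5, -8.7), (191.5, -2.3), (200.5, 9.8), (209.5, -11.1), (215.5, 11.1)]
-0.012 s4 [(104.5, -4.3), (115.5, 2.2), (149.5, -2.4), (180.0, 8.5), (188.5, -9.7), (195.0, 8.8)]
-0.012 s6 [(104.5, -4.3), (152.5, -2.1), (159.0, 3.2), (164.0, 2.8), (172.0, -5.5), (202.0, 10.7), (209.5, -10.7), (215.5, 8.5)]
-0.012 s7 [(104.5, -4.3), (115.0, 2.1), (153.0, -2.0), (159.0, 3.2), (164.0, 2.7), (171.0, -3.2), (179.5, -3.5), (201.5, 10.9), (209.5, -10.7), (215.5, 8.5)]
-0.004 s4 [(101.0, 2.2), (105.0, -4.6), (117.0, 3.0), (146.0, 5.4), (150.5, -5.2), (180.5, 11.5), (189.5, -10.7), (195.5, 7.4)]
-0.004 s6 [(101.0, 2.2), (105.0, -4.6), (117.0, 3.0), (146.0, 5.5), (166.0, 4.8), (171.5, -6.9), (200.5, 9.1), (209.0, -9.8), (215.5, 9.5)]
-0.004 s7 [(101.0, 2.2), (105.0, -4.6), (116.5, 3.0), (146.0, 5.3), (166.0, 4.5), (176.0, -5.6), (191.0, -2.1), (200.5, 9.0), (209.0, -9.8), (215.5, 9.5)]
0.004 s4 [(104.5, -3.8), (118.5, 5.5), (129.5, -3.7), (142.0, 2.3), (152.0, -6.5), (180.0, 9.0), (189.5, -10.4), (195.5, 8.8)]
0.004 s6 [(105.0, -3.9), (118.5, 5.4), (130.0, -3.7), (142.0, 2.3), (163.5, 2.0), (173.0, -5.3), (201.5, 12.4), (210.0, -11.4), (216.0, 8.2)]
0.004 s7 [(104.5, -3.7), (118.5, 5.3), (130.0, -3.4), (142.0, 2.4), (177.5, -4.7), (201.5, 12.0), (210.0, -11.3), (216.0, 8.2)]
```

The jaw plate has moved 4.5–5 mm since the block stopped, so pad travel is about 5 mm, which agrees with the force. A small final nudge, then settle.

Request:
drive_tool:
  increments:
    - [[-1,0.006,0,0,0],[-1,0.006,0,0,0],[-1,0.006,0,0,0],[-1,0.006,0,0,0],[-1,0.006,0,0,0]]

```text
time_s: 15.42
tcp_pos: [0.5398, -0.2626, 0.1041]
eef_rot: [-180.0, 0.1, -94.7]
contact_force: [-3.5, 13.4, 10.6]
gripper_width: 0.0238
gripper_force: 40.0
```

Request:
drive_tool:
  increments:
    - [[-1,0,0,0,0],[-1,0,0,0,0],[-1,0,0,0,0],[-1,0,0,0,0]]

```text
time_s: 15.92
tcp_pos: [0.5398, -0.2626, 0.1041]
eef_rot: [-180.0, 0.1, -94.7]
contact_force: [-3.7, 14.2, 11.4]
gripper_width: 0.0235
gripper_force: 40.0
```

```bash
python3 -c "
from h import *
s=r.get_state();print(s['contact_force'],s['tcp_pos'])
print(job.close_job())"
```

```text
[-3.68785185 14.17590838 11.38192878] [ 0.53975785 -0.26264213  0.10408414]
the job is handed in; nothing more can be done
None
```

The job is handed in, with no verdict returned: the knob was turned to its stop, the block is against the end stop with the pad pushed in an estimated 5–6 mm, and the gripper is still holding the trigger at about 14 N.

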